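# Put the kiln furniture away

## Robot

A 6-joint arm with a two-finger parallel gripper is mounted at the origin on the work surface. World frame = base frame: x ahead of the robot, y to its left, z up, the work surface at z = 0. Lengths are in mm, angles in rad, forces in N, time in s.
With the tool pointing down it reaches from about 350 to 975 mm from the base axis. Payload 7.1 kg.
Tool frame: the origin (TCP) lies midway between the tips of the shut fingers; the grasp point (between the pads) lies 19 mm behind it (ctrl.grip_depth is the distance from the TCP to the grasp point, in mm); z points along the fingers, y is the line along which they close (so a half turn about z gives the same grasp; the last joint's range is limited). The gripper opens to 88 mm and grips with 3 to 60 N. Pads are 20 mm wide; open, the fingers measure 115 mm over their backs; the gripper's body (75 mm by 178 mm) begins 61 mm behind the grasp point.
Start: joints at [1.267, 0.423, 1.63, -0, 1.089, -0.019], TCP at [175.572, 599.816, 222.675] pointing down, gripper open.
Joint ranges: [-3, 3], [-0.9, 2.11], [0.09, 2.58], [-1.31, 4.45], [0.11, 2.69], [-2.54, 2.54]. Speed limits (rad/s): [2.39, 2.39, 3.01, 3.14, 3.14, 3.14].

## Interface

Orientations are given as a rotation vector (axis times angle).
In Python, from workcell import ctrl, cams gives the robot as it stands.
- The arm moves only by the tool move_arm, never from a script. Its argument "steps" is a list of rows, each a list of 3 entries, a list of its own where there are three numbers: the shift along the tool's x, y, z in units of 25 mm (1.0 is 25 mm), then the turn about the tool's z in units of 5 degrees (1.0 is 5 degrees), then the closure, from 0 (fully open) to 1 (shut). A call has 1 to 20 rows; each row shifts and turns the commanded pose from where the row before left it, along the tool's axes as they then stand; what a row does not reach is not made up. A row lasts 1/12 s, in which the tool goes at most 41.7 mm and 7.16 degrees, less where a joint would pass 70% of its speed; a pose out of reach is approached as far as the arm can. A call is refused whole if a number of a shift passes 1 or a number of a turn 1, either way. A call with a gripper value outside its range is refused whole. The fingers move at their own pace and stop on an object; the grip force is fixed at half the most. Time passes only in rows, so rows that do not move let the fingers close. It gives the time, the measured TCP pose, the force, the opening and the grip force at its end, in the units of the state.
- ctrl.get_obs(): the state, without advancing time (a new reading comes with each control period).
- cams.get_image(name): name is "side" or "top"; returns a dict with "image" (384x512x3 uint8, red, green, blue), "camera_matrix" (3x3 intrinsics, pixels), "k1" (the pictures are not rectified: a ray, as slopes to the right and down, at radius r is drawn at 1 + k1 r^2 times it, then the intrinsics apply), "xyz" and "rotation" of the camera in the world. Camera axes: x right, y down, z forward; pixel columns grow to the right and rows downward; lengths in mm; the calibration is good to about 2 mm. A picture is of the moment at which its call begins. There is no depth.
- ctrl.close_job(): hands the job in; it is judged then, once.
Trained networks look in the newest picture that a camera, given by its name, has taken for a name from the list of things; names that differ only in an ending like _2 or _b are one class to them, and where a whole thing is asked for, a point or a joint stands for the part that bears it (a point fixed in the world has none). Each returns a list of dicts, best first, with "p" (0 to 1); they miss things now and then, are a little off and sometimes report something else, mostly with a low value. They report only what shows in the picture. A call takes as long as a camera call. They do not tell look-alikes from the thing itself.
- cams.boxes_of(camera, thing): "rect" ([centre column, centre row, width, height] in pixels, round what is visible of it).
- cams.cut_out(camera, thing): "pixels" (384x512 bool, what is visible of it) and "rect" ([centre column, centre row, width, height] in pixels, round what is visible of it).
The state is a dict: "t": time; "qpos": joint angles; "qvel": joint speeds; "joint_torque": joint torques, N m; "ee_pos": TCP position; "orientation": TCP orientation; "ft_force": force on the tool from outside, world axes, zero at the start; "moment": the same for the moment, N m; "width": finger opening in mm; "grasp_force": force on a finger pad.
Only numpy, scipy, OpenCV 4.12 (cv2) and the standard library are available. Lean on these libraries where they do the work, as an engineer would, in place of code of your own. Each camera call takes 0.05 s, during which the arm holds its last target. There are 200 camera calls.

## Task

Put the kiln furniture away by kind: stand the two cream round props upright in the blue tray, stand the two brown square props upright in the yellow tray, and lay the white three-armed stilt flat in the green tray, each one down on the floor of its tray. Leave the grey freshly turned cup standing where it is.

Things in the scene. Friction and masses are not known exactly. Their poses are not given: they have to be found in the camera images.
- round_prop_a: cream round kiln prop: an upright ceramic tube, 40 mm outside diameter, 20 mm bore, 60 mm tall, about 0.12 kg, standing loose on the bench. Origin: centre of its underside; z up its axis. There are two alike.
- round_prop_b: cream round kiln prop: an upright ceramic tube, 40 mm outside diameter, 20 mm bore, 60 mm tall, about 0.12 kg, standing loose on the bench. Origin: centre of its underside; z up its axis. There are two alike.
- square_prop_a: brown fireclay square kiln prop: an upright block 36 x 36 mm (sides square to its own x and y), 50 mm tall, with a 14 mm hole down the middle, about 0.13 kg, standing loose on the bench. Origin: centre of its underside; z up. There are two alike.
- square_prop_b: brown fireclay square kiln prop: an upright block 36 x 36 mm (sides square to its own x and y), 50 mm tall, with a 14 mm hole down the middle, about 0.13 kg, standing loose on the bench. Origin: centre of its underside; z up. There are two alike.
- stilt: white ceramic stilt, a flat Y, loose, about 0.04 kg. Three arms 120 deg apart from a 22 mm round hub, one along its own +x; each reaches 36 mm from the middle, is 12 mm wide and fills heights 4 to 14 mm. A 6 mm pin stands through each arm 31 mm out, from height 0 to 18. Can be pinched across one arm, 20 mm from the middle. Origin: the middle, at the height of the pins' feet; z up.
- cup: small open cup of grey unfired clay, 66 mm across the rim, 65 mm tall, loose, standing among the other things. It is easily marked: not to be moved. Origin: centre of its underside; z up.
- blue_tray: shallow blue plastic tray, fixed to the bench, empty at the start; 110 (own x) by 170 (own y) mm outside, 30 high, walls and floor 5 mm thick, so 100 x 160 mm inside with the inner floor 5 mm above the bench. Origin: centre of its underside, on the bench; z up. For the two round props.
- yellow_tray: shallow yellow plastic tray, fixed to the bench, empty at the start; 110 (own x) by 170 (own y) mm outside, 30 high, walls and floor 5 mm thick, so 100 x 160 mm inside with the inner floor 5 mm above the bench. Origin: centre of its underside, on the bench; z up. For the two square props.
- green_tray: shallow green plastic tray, fixed to the bench, empty at the start; 110 (own x) by 170 (own y) mm outside, 30 high, walls and floor 5 mm thick, so 100 x 160 mm inside with the inner floor 5 mm above the bench. Origin: centre of its underside, on the bench; z up. For the stilt.
Not all that is in view belongs to the job. Leave any purple look-alike of the square_prop_b alone.

How it is judged:
By the outcome, as a careful person would: the job done as asked, in the order asked, and still so for the second after the job is handed in, with the robot touching nothing.
It also fails if it takes over 128 s, if anything falls off the work surface, if the arm or the gripper's body presses on something with over 40 N, if the wrist force passes 120 N, or if a joint passes its speed limit or range.

## Working session

There is one attempt and no reset: what is moved stays moved. The work goes in short steps, Python scripts to look and compute and a tool call to move; the robot and the scene stay as the last step left them, time stands still between calls to the robot, and variables do not carry over. Pictures are saved under pics/ and viewed, at most 14 in all, crops included, and the job is handed in when it is done.

Besides the shell and the picture viewer there is one more tool, called as a command line: name --argument value ..., lists and objects as JSON in quotes. move_arm: Moves the arm, as the interface text tells. Its arguments: {"type":"object","properties":{"steps":{"type":"array"}},"required":["steps"]}

```bash
mkdir -p pics; ls; cat > h.py <<'E'
import numpy as np, cv2
from workcell import ctrl, cams
def snap(n,f):
    d=cams.get_image(n); cv2.imwrite('pics/'+f,d['image'][:,:,::-1]); return d
def px2w(d,uv,z):
    K=d['camera_matrix']; uv=np.atleast_2d(np.array(uv,float)); 
    p=(uv-[K[0][2],K[1][2]])/[K[0][0],K[1][1]]; q=p.copy()
    for _ in range(30): q=p/(1+d['k1']*(q**2).sum(1,keepdims=True))
    r=np.c_[q,np.ones(len(q))]@np.array(d['rotation']).T; c=np.array(d['xyz'])
    return c+r*((z-c[2])/r[:,2])[:,None]
def w2px(d,P):
    q=(np.atleast_2d(P)-d['xyz'])@np.array(d['rotation']); q=q[:,:2]/q[:,2:]
    q=q*(1+d['k1']*(q**2).sum(1,keepdims=True)); K=np.array(d['camera_matrix'])
    return q*[K[0,0],K[1,1]]+K[:2,2]
E
python3 - <<'E'
from h import *
for n in('top','side'):
    d=snap(n,n+'0.png'); print(n,d['xyz'],np.round(d['rotation'],3).tolist(),d['camera_matrix'],d['k1'])
    for t in ['round_prop_a','square_prop_a','stilt','cup','blue_tray','yellow_tray','green_tray']:
        for r in cams.boxes_of(n,t): print(t,np.round(r['rect']),round(r['p'],2))
print(ctrl.get_obs())
E
```

```text
pics
top [295.28278747  -8.25603792 999.97703028] [-2.127, 2.126, -0.187] [[372.75053559   0.         257.00778638]
 [  0.         372.75053559 190.73912525]
 [  0.           0.           1.        ]] -0.0575450976533835
round_prop_a [186. 215.  21.  17.] 0.78
square_prop_a [134. 233.  23.  22.] 0.79
square_prop_a [385. 231.  18.  20.] 0.67
square_prop_a [329. 219.  28.  26.] 0.36
stilt [284. 187.  24.  22.] 0.7
stilt [370. 148.  74.  45.] 0.7
cup [330. 219.  25.  23.] 0.55
blue_tray [262. 129.  60.  41.] 0.94
yellow_tray [129. 159.  66.  43.] 0.69
green_tray [370. 148.  72.  46.] 0.92
green_tray [262. 129.  59.  44.] 0.19
side [ 222.91531387 -654.68899017  768.67019058] [-2.347, 0.416, -0.184] [[347.2284382    0.         254.21328669]
 [  0.         347.2284382  188.49002447]
 [  0.           0.           1.        ]] -0.07638455541091173
round_prop_a [248. 175.  16.  29.] 0.79
round_prop_a [215. 157.  10.  23.] 0.51
square_prop_a [262. 306.  23.  20.] 0.85
square_prop_a [233. 335.  20.  28.] 0.76
square_prop_a [192. 135.  15.  20.] 0.7
square_prop_a [216. 157.  11.  24.] 0.26
stilt
[... 204 characters left out ...]
1
{'t': 0.8, 'qpos': array([ 1.26695324e+00,  4.23055124e-01,  1.62991881e+00,  2.59482831e-05,
        1.08863997e+00, -1.89837926e-02]), 'qvel': array([-1.08675646e-03,  1.44488760e-03, -7.88503960e-06,  2.34265549e-04,
       -3.41677455e-04, -7.22049921e-04]), 'joint_torque': array([-5.14659168e-04, -5.44515646e+01, -2.74042618e+01,  6.45788829e-02,
        1.65409804e-02, -6.52188447e-06]), 'ee_pos': array([175.58707322, 599.7912006 , 222.69569698]), 'orientation': array([-4.45959604e-01, -3.10975247e+00,  2.71395158e-05]), 'ft_force': array([-0.15437745,  0.45414562, -0.65930413]), 'moment': array([ 0.03546578, -0.00988718, -0.02480861]), 'grasp_force': 0.0, 'width': 88.03181689969233}
```

```bash
sed -i "s/def snap(n,f):/def snap(n,f=None):/; s/d=cams.get_image(n); cv2.imwrite('pics\/'+f,d\['image'\]\[:,:,::-1\]); return d/d=cams.get_image(n); d['rotation']=cv2.Rodrigues(np.array(d['rotation'],float))[0]\n    if f: cv2.imwrite('pics\/'+f,d['image'][:,:,::-1])\n    return d/" h.py; head -8 h.py
python3 - <<'E'
import cv2
a=cv2.imread('pics/top0.png')[90:290,80:430]; cv2.imwrite('pics/top0c.png',cv2.resize(a,(788,450),interpolation=cv2.INTER_CUBIC))
a=cv2.imread('pics/side0.png')[90:384,130:420]; cv2.imwrite('pics/side0c.png',cv2.resize(a,(580,588),interpolation=cv2.INTER_CUBIC))
E
```

```text
import numpy as np, cv2
from workcell import ctrl, cams
def snap(n,f=None):
    d=cams.get_image(n); d['rotation']=cv2.Rodrigues(np.array(d['rotation'],float))[0]
    if f: cv2.imwrite('pics/'+f,d['image'][:,:,::-1])
    return d
def px2w(d,uv,z):
    K=d['camera_matrix']; uv=np.atleast_2d(np.array(uv,float));
```

View pics/top0c.png

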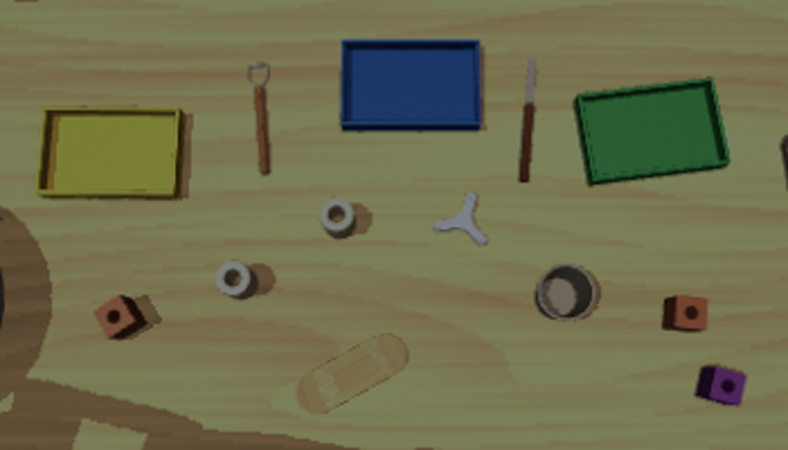

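View pics/side0c.png

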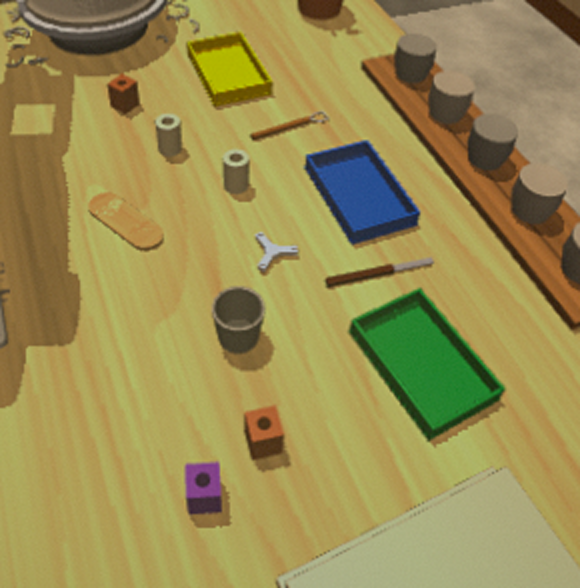

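```bash
cat > fit.py <<'E'
from h import *
from scipy.optimize import minimize
def box(a,b,h): return [np.array([[x,y,z] for x in(-a/2,a/2) for y in(-b/2,b/2) for z in(0,h)],float)]
def cyl(r1,r2,h):
    t=np.linspace(0,2*np.pi,40); return [np.r_[np.c_[r1*np.cos(t),r1*np.sin(t),0*t],np.c_[r2*np.cos(t),r2*np.sin(t),0*t+h]]]
def stilt():
    o=[]
    for k in range(3):
        a=k*2*np.pi/3; c,s=np.cos(a),np.sin(a); R=np.array([[c,s,0],[-s,c,0],[0,0,1]])
        o.append((box(36,12,10)[0]+[18,0,4])@R); o.append((cyl(3,3,18)[0]+[31,0,0])@R)
    return o+[cyl(11,11,10)[0]+[0,0,4]]
M=dict(round=cyl(20,20,60),square=box(36,36,50),stilt=stilt(),cup=cyl(25,33,65),tray=box(110,170,30))
S=4
def render(d,m,p,off=(0,0),u0=(0,0),n=(1,1)):
    c,s=np.cos(p[2]),np.sin(p[2]); im=np.zeros((n[1]*S,n[0]*S),np.uint8)
    for v in m:
        q=v@np.array([[c,s,0],[-s,c,0],[0,0,1]])+[p[0],p[1],p[3] if len(p)>3 else 0]
        h=cv2.convexHull(np.round((w2px(d,q)-u0+.5)*S*16).astype(np.int32)[:,None])
        cv2.fillConvexPoly(im,h,255,shift=4)
    return cv2.resize(im,n,interpolation=cv2.INTER_AREA)/255.
def fit(views,kind,x0,z=0):
    """views: list of (d,mask)"""
    W=[]
    for d,mk in views:
        ys,xs=np.nonzero(mk); u0=np.array([xs.min()-12,ys.min()-12]).clip(0); n=(int(xs.max()+12-u0[0]),int(ys.max()+12-u0[1]))
        W.append((d,mk[u0[1]:u0[1]+n[1],u0[0]:u0[0]+n[0]].astype(float),u0,n))
    def cost(p): 
        e=0
        for d,mk,u0,n in W:
            n=(mk.shape[1],mk.shape[0]); r=render(d,M[kind],[*p,z],u0=u0,n=n); e+=abs(r-mk).sum()/mk.sum()
        return e/len(W)
    best=None
    for yaw in ([0] if kind in('round','cup') else x0[2:] if len(x0)>2 else np.arange(0,2*np.pi/3 if kind=='stilt' else np.pi/2,.26)):
        r=minimize(cost,[x0[0],x0[1],yaw],method='Nelder-Mead',options=dict(initial_simplex=[[x0[0],x0[1],yaw],[x0[0]+6,x0[1],yaw],[x0[0],x0[1]+6,yaw],[x0[0],x0[1],yaw+.15]],xatol=.01,fatol=1e-4))
        if best is None or r.fun<best.fun: best=r
    return best.x,best.fun
E
cat > m1.py <<'E'
from fit import *
d={n:snap(n) for n in('top','side')}
cand={n:{t:[r for r in cams.cut_out(n,t)] for t in ['round_prop_a','square_prop_a','stilt','cup','blue_tray','yellow_tray','green_tray']} for n in d}
T=lambda x,y:(80+x/2.25-.3,90+y/2.25-.3)
items=dict(round1=('round_prop_a','round',T(338,214),60),round2=('round_prop_a','round',T(235,278),60),sqL=('square_prop_a','square',T(114,316),50),sqR=('square_prop_a','square',T(692,312),50),purple=('square_prop_a','square',T(727,385),50),
 stilt=('stilt','stilt',T(466,222),14),cup=('cup','cup',T(567,292),65),blue_tray=('blue_tray','tray',T(411,85),30),yellow_tray=('yellow_tray','tray',T(113,153),30),green_tray=('green_tray','tray',T(651,132),30))
for k,(t,kind,uv,z) in items.items():
    g=px2w(d['top'],[uv],z)[0]; V={}
    for n in d:
        u=w2px(d[n],[g[0],g[1],z/2])[0]
        c=[r for r in cand[n][t] if np.hypot(*(np.array(r['rect'][:2])-u))<12 and (r['rect'][2]<45 or kind=='tray')]
        if c: V[n]=(d[n],c[0]['pixels'])
    print(k,'seed',g[:2].round(1),end=' ')
    x0=list(g[:2])+([0,.15,-.15] if kind=='tray' else [])
    for n in V: r=fit([V[n]],kind,x0); print(n,r[0].round(2),round(r[1],3),end=' ')
    if len(V)==2: r=fit(list(V.values()),kind,x0); print('both',r[0].round(2),round(r[1],3),end='')
    print()
E
time python3 m1.py
```

```text
round1 seed [480.5  64.2] top [4.8206e+02 6.5760e+01 8.0000e-02] 0.127 side [ 4.8065e+02  6.9300e+01 -7.0000e-02] 0.172 both [ 4.8135e+02  6.5730e+01 -2.0000e-02] 0.161
round2 seed [406.8 179.8] top [ 4.0806e+02  1.8208e+02 -3.0000e-02] 0.259 side [ 4.0637e+02  1.8522e+02 -2.0000e-02] 0.143 both [4.0698e+02 1.8348e+02 4.0000e-02] 0.209
sqL seed [364.1 319. ] top [364.38 320.93   0.61] 0.061 side [362.08 324.35   0.68] 0.086 both [363.26 321.35   0.6 ] 0.105
sqR seed [ 369.2 -339. ] top [ 369.02 -336.35   -0.  ] 0.11 side [ 368.11 -338.32    1.55] 0.088 both [ 368.97 -336.75   -0.  ] 0.111
purple seed [ 287.  -374.3] top [ 2.8667e+02 -3.7476e+02 -2.2000e-01] 0.071 side [ 2.8478e+02 -3.7442e+02 -3.0000e-01] 0.05 both [ 285.19 -374.34    1.28] 0.09
stilt seed [479.9 -85.5] side [481.11 -81.98   1.79] 0.189 
cup seed [ 390.7 -193.7] top [ 3.9285e+02 -1.9165e+02 -6.0000e-02] 0.056 side [ 3.8965e+02 -1.9368e+02  1.3000e-01] 0.047 both [ 3.9130e+02 -1.9217e+02  1.3000e-01] 0.08
blue_tray seed [646.2 -19.8] top [652.56 -17.91   0.  ] 0.037 side [ 6.4999e+02 -1.8110e+01 -2.0000e-02] 0.052 both [652.36 -17.86   0.  ] 0.049
yellow_tray seed [561.3 339.2] top [ 5.6530e+02  3.4795e+02 -1.0000e-02] 0.054 side [ 5.6432e+02  3.4882e+02 -2.0000e-02] 0.033 both [ 5.6455e+02  3.4815e+02 -2.0000e-02] 0.045
green_tray seed [ 587.5 -309.2] top [ 5.9380e+02 -3.1146e+02  1.3000e-01] 0.034 side [ 5.9142e+02 -3.1284e+02  1.4000e-01] 0.031 both [ 5.9247e+02 -3.1184e+02  1.3000e-01] 0.038
real	0m10.689s
user	0m5.268s
sys	0m0.164s
```

move_arm --steps '[[[0,0,0],-0.815,0],[[0,0,0],-0.815,0],[[0,0,0],-0.815,0],[[0,0,0],-0.815,0],[[-0.5,-0.9,0.25],0,0],[[-0.5,-0.9,0.25],0,0],[[-0.5,-0.9,0.25],0,0],[[-0.5,-0.9,0.25],0,0],[[-0.5,-0.9,0.25],0,0],[[-0.5,-0.9,0.25],0,0],[[-0.5,-0.9,0.25],0,0],[[-0.5,-0.9,0.25],0,0],[[-0.5,-0.9,0.25],0,0],[[-0.5,-0.9,0.25],0,0],[[-0.5,-0.9,0.25],0,0],[[-0.5,-0.9,0.25],0,0],[[-0.5,-0.9,0.25],0,0],[[-0.5,-0.9,0.25],0,0],[[-0.5,-0.9,0.25],0,0],[[-0.5,-0.9,0.25],0,0]]'

```text
t: 3.27
ee_pos: [376.1, 238.8, 122.6]
orientation: [0.0, 3.141, 0.001]
ft_force: [0.1, 1.3, 0.1]
width: 87.9
grasp_force: 0.0
```

move_arm --steps '[[[-0.42,-0.74,0.3],0,0],[[-0.42,-0.74,0.3],0,0],[[-0.41,-0.74,0.3],0,0],[[0,0,0.6],0,0],[[0,0,0.6],0,0],[[0,0,0.6],0,0],[[0,0,0.6],0,0],[[0,0,0.4],0,0],[[0,0,0.28],0,0],[[0,0,0],0,0],[[0,0,0],0,1],[[0,0,0],0,1],[[0,0,0],0,1],[[0,0,0],0,1],[[0,0,0],0,1],[[0,0,0],0,1],[[0,0,0],0,1],[[0,0,0],0,1]]'

```text
t: 4.77
ee_pos: [406.6, 184.1, 23.3]
orientation: [-0.0, -3.142, 0.0]
ft_force: [1.0, -2.6, 3.8]
width: 39.9
grasp_force: 30.0
```

move_arm --steps '[[[0,0,-0.8],0,1],[[0,0,-0.8],0,1],[[0,0,-0.8],0,1],[[0,0,-0.8],0,1],[[-0.7,-0.677,0],0,1],[[-0.7,-0.677,0],0,1],[[-0.7,-0.677,0],0,1],[[-0.7,-0.677,0],0,1],[[-0.7,-0.677,0],0,1],[[-0.7,-0.677,0],0,1],[[-0.7,-0.677,0],0,1],[[-0.7,-0.677,0],0,1],[[-0.7,-0.677,0],0,1],[[-0.7,-0.677,0],0,1],[[-0.7,-0.677,0],0,1],[[-0.7,-0.677,0],0,1],[[-0.7,-0.677,0],0,1],[[-0.7,-0.677,0],0,1],[[0,0,0],0,1],[[0,0,0],0,1]]'

```text
t: 6.43
ee_pos: [651.6, -53.5, 102.5]
orientation: [-0.003, -3.141, -0.0]
ft_force: [-0.7, 0.6, -1.4]
width: 40.3
grasp_force: 30.0
```

move_arm --steps '[[[0,0,0.6],0,1],[[0,0,0.6],0,1],[[0,0,0.6],0,1],[[0,0,0.5],0,1],[[0,0,0.3],0,1],[[0,0,0.2],0,1],[[0,0,0.1],0,1],[[0,0,0.06],0,1],[[0,0,0],0,1],[[0,0,0],0,1],[[0,0,0],0,1]]'

```text
t: 7.35
ee_pos: [652.1, -52.9, 29.8]
orientation: [0.001, 3.14, -0.0]
ft_force: [-0.4, 0.4, -2.2]
width: 39.9
grasp_force: 30.0
```

move_arm --steps '[[[0,0,0.04],0,1],[[0,0,0.02],0,1],[[0,0,0],0,1],[[0,0,0],0,0.41],[[0,0,0],0,0.41],[[0,0,0],0,0.41],[[0,0,0],0,0.41],[[0,0,-0.4],0,0.41],[[0,0,-0.8],0,0.41],[[0,0,-0.8],0,0.41],[[0,0,-0.8],0,0.2],[[0,0,-0.4],0,0]]'

```text
t: 8.35
ee_pos: [652.9, -52.9, 110.7]
orientation: [0.0, 3.138, -0.001]
ft_force: [0.9, -0.1, 0.0]
width: 61.4
grasp_force: 0.0
```

move_arm --steps '[[[0.758,0.532,0],0,0],[[0.758,0.532,0],0,0],[[0.758,0.532,0],0,0],[[0.758,0.532,0],0,0],[[0.758,0.532,0],0,0],[[0.758,0.532,0],0,0],[[0.758,0.532,0],0,0],[[0.758,0.532,0],0,0],[[0.758,0.532,0],0,0],[[0,0,0.4],0,0],[[0,0,0.7],0,0],[[0,0,0.7],0,0],[[0,0,0.7],0,0],[[0,0,0.5],0,0],[[0,0,0.38],0,0],[[0,0,0],0,0],[[0,0,0],0,1],[[0,0,0],0,1],[[0,0,0],0,1],[[0,0,0],0,1]]'

```text
t: 10.02
ee_pos: [481.7, 67.0, 23.9]
orientation: [0.0, 3.14, 0.0]
ft_force: [-0.3, 0.1, 0.5]
width: 64.7
grasp_force: 0.0
```

move_arm --steps '[[[0,0,0],0,1],[[0,0,0],0,1],[[0,0,0],0,1],[[0,0,0],0,1]]'

```text
t: 10.35
ee_pos: [481.2, 66.9, 23.4]
orientation: [0.0, 3.141, -0.0]
ft_force: [0.1, -0.3, 2.9]
width: 39.9
grasp_force: 30.0
```

move_arm --steps '[[[0,0,-0.8],0,1],[[0,0,-0.8],0,1],[[0,0,-0.8],0,1],[[0,0,-0.8],0,1],[[-0.758,-0.218,0],0,1],[[-0.758,-0.218,0],0,1],[[-0.758,-0.218,0],0,1],[[-0.758,-0.218,0],0,1],[[-0.758,-0.218,0],0,1],[[-0.758,-0.218,0],0,1],[[-0.758,-0.218,0],0,1],[[-0.758,-0.218,0],0,1],[[-0.758,-0.218,0],0,1],[[0,0,0],0,1],[[0,0,0],0,1],[[0,0,0.6],0,1],[[0,0,0.6],0,1],[[0,0,0.6],0,1],[[0,0,0.5],0,1]]'

```text
t: 11.93
ee_pos: [650.1, 18.2, 44.3]
orientation: [0.0, -3.14, -0.0]
ft_force: [-0.1, 0.6, -1.2]
width: 40.0
grasp_force: 30.0
```

move_arm --steps '[[[0,0,0.3],0,1],[[0,0,0.2],0,1],[[0,0,0.12],0,1],[[0,0,0.06],0,1],[[0,0,0.04],0,1],[[0,0,0],0,1],[[0,0,0],0,1]]'

```text
t: 12.52
ee_pos: [652.1, 17.9, 28.5]
orientation: [0.001, 3.14, 0.0]
ft_force: [-1.5, 0.1, 1.7]
width: 40.3
grasp_force: 30.0
```

move_arm --steps '[[[0,0,0],0,0.41],[[0,0,0],0,0.41],[[0,0,0],0,0.41],[[0,0,0],0,0.41],[[0,0,-0.4],0,0.41],[[0,0,-0.8],0,0.41],[[0,0,-0.8],0,0.41],[[0,0,-0.8],0,0.2],[[0,0,-0.4],0,0]]'

```text
t: 13.27
ee_pos: [653.0, 17.9, 110.8]
orientation: [0.0, 3.138, 0.0]
ft_force: [-0.1, -0.0, 0.3]
width: 61.8
grasp_force: 0.0
```

move_arm --steps '[[[0.824,0.869,0],0,0],[[0.824,0.869,0],0,0],[[0.824,0.869,0],0,0],[[0.824,0.869,0],0,0],[[0.824,0.869,0],0,0],[[0.824,0.869,0],0,0],[[0.824,0.869,0],0,0],[[0.824,0.869,0],0,0],[[0.824,0.869,0],0,0],[[0.824,0.869,0],0,0],[[0.824,0.869,0],0,0],[[0.824,0.869,0],0,0],[[0.824,0.869,0],0,0],[[0.824,0.869,0],0,0],[[0,0,0],0,0],[[0,0,0],0,0]]'

```text
t: 14.6
ee_pos: [362.6, 322.9, 107.9]
orientation: [-0.004, 3.141, 0.0]
ft_force: [0.1, 0.6, 0.3]
width: 87.7
grasp_force: 0.0
```

move_arm --steps '[[[0,0,0],-0.9,0],[[0,0,0],-0.9,0],[[0,0,0],-0.9,0],[[0,0,0],-0.9,0],[[0,0,0],-0.9,0],[[0,0,0],-0.9,0],[[0,0,0],-0.9,0],[[0,0,0],-0.9,0],[[0,0,0],-0.1,0],[[0,0,0],0,0],[[0,0,0],0,0]]'

```text
t: 15.52
ee_pos: [363.9, 321.6, 107.7]
orientation: [-0.979, 2.985, -0.0]
ft_force: [0.9, -0.8, 0.0]
width: 88.0
grasp_force: 0.0
```

```bash
python3 - <<'E'
from h import *
d=snap('side','side1.png'); a=d['image'][90:384,130:420,::-1]; cv2.imwrite('pics/side1c.png',cv2.resize(a,(580,588),interpolation=cv2.INTER_CUBIC))
print(ctrl.get_obs()['ee_pos'],ctrl.get_obs()['qpos'],ctrl.get_obs()['width'])
E
```

```text
[363.72434669 321.74736089 107.71125057] [ 6.99762679e-01  4.01865674e-01  2.01073193e+00 -7.99561433e-05
  7.28941213e-01 -1.50522634e+00] 87.93462330874776
```

View pics/side1c.png

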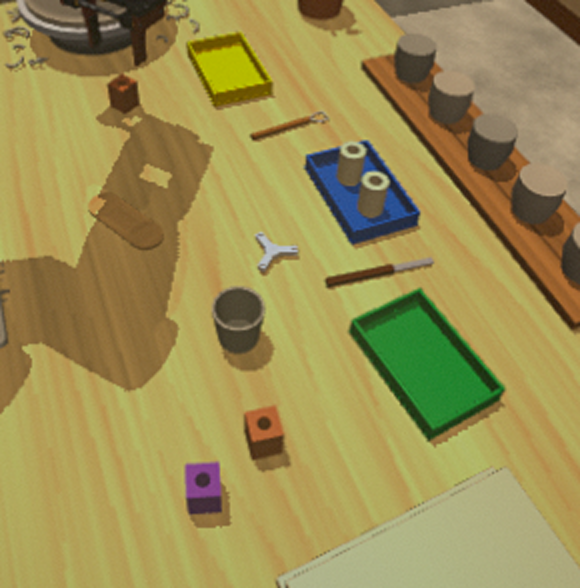

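```bash
python3 - <<'E'
from h import *
d=snap('side')
for P in ([363.7,321.7,108],[389+5,286-6,108],[338-5,357+6,108],[363.7,321.7,50]): print((w2px(d,P)[0]-[130,90])*2)
E
```

```text
[117.87119567  52.68508808]
[141.84385203  62.86636252]
[94.60810085 43.07502474]
[121.89532555  81.04324791]
```

move_arm --steps '[[[0,0,0.5],0,0],[[0,0,0.7],0,0],[[0,0,0.7],0,0],[[0,0,0.7],0,0],[[0,0,0.5],0,0],[[0,0,0.4],0,0],[[0,0,0.24],0,0],[[0,0,0],0,0],[[0,0,0],0,1],[[0,0,0],0,1],[[0,0,0],0,1],[[0,0,0],0,1],[[0,0,0],0,1],[[0,0,0],0,1],[[0,0,0],0,1],[[0,0,0],0,1],[[0,0,0],0,1]]'

```text
t: 17.03
ee_pos: [363.6, 322.2, 14.3]
orientation: [-0.983, 2.983, 0.0]
ft_force: [-0.1, -0.7, 2.1]
width: 36.2
grasp_force: 29.8
```

move_arm --steps '[[[0,0,-0.8],0,1],[[0,0,-0.8],0,1],[[0,0,-0.8],0,1],[[0,0,-0.8],0,1],[[0,0,0],0.9,1],[[0,0,0],0.9,1],[[0,0,0],0.9,1],[[0,0,0],0.9,1],[[0,0,0],0.9,1],[[0,0,0],0.9,1],[[0,0,0],0.9,1],[[0,0,0],0.9,1],[[0,0,0],0.1,1],[[0,0,0],0,1]]'

```text
t: 18.2
ee_pos: [363.1, 321.9, 94.0]
orientation: [0.002, -3.141, 0.001]
ft_force: [-0.0, -0.2, -1.8]
width: 35.6
grasp_force: 29.8
```

move_arm --steps '[[[-0.804,0.244,0],0,1],[[-0.804,0.244,0],0,1],[[-0.804,0.244,0],0,1],[[-0.804,0.244,0],0,1],[[-0.804,0.244,0],0,1],[[-0.804,0.244,0],0,1],[[-0.804,0.244,0],0,1],[[-0.804,0.244,0],0,1],[[-0.804,0.244,0],0,1],[[-0.804,0.244,0],0,1],[[0,0,0],0,1],[[0,0,0],0,1],[[0,0,0.6],0,1],[[0,0,0.6],0,1],[[0,0,0.6],0,1],[[0,0,0.5],0,1],[[0,0,0],0,1]]'

```text
t: 19.62
ee_pos: [561.5, 381.5, 32.3]
orientation: [0.0, -3.136, 0.006]
ft_force: [-0.9, -0.5, -1.7]
width: 35.8
grasp_force: 29.8
```

move_arm --steps '[[[0,0,0.3],0,1],[[0,0,0.2],0,1],[[0,0,0.12],0,1],[[0,0,0.06],0,1],[[0,0,0.02],0,1],[[0,0,0],0,1],[[0,0,0],0,1]]'

```text
t: 20.2
ee_pos: [564.6, 383.2, 19.6]
orientation: [0.001, 3.141, 0.001]
ft_force: [0.3, -0.3, -1.1]
width: 35.9
grasp_force: 29.8
```

move_arm --steps '[[[0,0,0.02],0,1],[[0,0,0],0,0.43],[[0,0,0],0,0.43],[[0,0,0],0,0.43],[[0,0,0],0,0.43],[[0,0,-0.4],0,0.43],[[0,0,-0.8],0,0.43],[[0,0,-0.8],0,0.43],[[0,0,-0.8],0,0.2],[[0,0,-0.8],0,0],[[0,0,-0.4],0,0]]'

```text
t: 21.12
ee_pos: [565.5, 383.8, 122.1]
orientation: [0.0, 3.138, 0.003]
ft_force: [0.6, -0.6, -0.7]
width: 66.7
grasp_force: 0.0
```

move_arm --steps '[[[0.245,-0.9,0],0,0],[[0.245,-0.9,0],0,0],[[0.245,-0.9,0],0,0],[[0.245,-0.9,0],0,0],[[0.245,-0.9,0],0,0],[[0.245,-0.9,0],0,0],[[0.245,-0.9,0],0,0],[[0.245,-0.9,0],0,0],[[0.245,-0.9,0],0,0],[[0.245,-0.9,0],0,0],[[0.245,-0.9,0],0,0],[[0.245,-0.9,0],0,0],[[0.245,-0.9,0],0,0],[[0.245,-0.9,0],0,0],[[0.245,-0.9,0],0,0],[[0.245,-0.9,0],0,0],[[0.245,-0.9,0],0,0],[[0.245,-0.9,0],0,0],[[0.245,-0.9,0],0,0],[[0.245,-0.9,0],0,0]]'

```text
t: 22.78
ee_pos: [441.3, -67.9, 118.9]
orientation: [0.0, 3.141, -0.0]
ft_force: [-0.2, -0.8, 0.3]
width: 87.7
grasp_force: 0.0
```

move_arm --steps '[[[0.245,-0.9,0],0,0],[[0.245,-0.9,0],0,0],[[0.245,-0.9,0],0,0],[[0.245,-0.9,0],0,0],[[0.245,-0.9,0],0,0],[[0.245,-0.9,0],0,0],[[0.245,-0.9,0],0,0],[[0.245,-0.9,0],0,0],[[0.245,-0.9,0],0,0],[[0.245,-0.9,0],0,0],[[0.245,-0.9,0],0,0],[[0.245,-0.9,0],0,0],[[0,0,0],0,0],[[0,0,0],0,0],[[0,0,0],0,0]]'

```text
t: 24.03
ee_pos: [367.9, -336.3, 118.6]
orientation: [-0.001, -3.141, -0.001]
ft_force: [-0.5, 0.6, 0.4]
width: 87.8
grasp_force: 0.0
```

```bash
python3 - <<'E'
from fit import *
o=ctrl.get_obs(); print(o['ee_pos'],o['qpos'],o['width'])
# stilt in top by colour: bright, unsaturated; sqR angle by hue in side/top
V=[]
for n in('top','side'):
    d=snap(n,n+'2.png'); im=cv2.cvtColor(d['image'],cv2.COLOR_RGB2HSV)
    u=w2px(d,[481,-83,10])[0].astype(int); m=np.zeros((384,512),bool); s=np.s_[u[1]-16:u[1]+17,u[0]-16:u[0]+17]
    m[s]=(im[s][...,1]<70)&(im[s][...,2]>110); print(n,m.sum())
    V.append((d,m)); r=fit([V[-1]],'stilt',[481,-83]); print(r)
print(fit(V,'stilt',[481,-83]))
E
```

```text
[ 367.87320014 -336.28991349  118.59740183] [-7.64551204e-01  3.98032673e-01  1.97773376e+00  2.26125673e-04
  7.66543683e-01 -2.33475407e+00] 87.8339202379243
top 204
(array([ 4.83282243e+02, -8.20672957e+01, -3.10186062e-01]), np.float64(0.15509419454056134))
side 29
(array([578.16049383,  47.54320988,  -2.98740741]), np.float64(1.0))
(array([581.74074074,  77.07407407,  -3.94592593]), np.float64(1.0))
```

move_arm --steps '[[[0,0,0.5],0,0],[[0,0,0.7],0,0],[[0,0,0.7],0,0],[[0,0,0.7],0,0],[[0,0,0.6],0,0],[[0,0,0.5],0,0],[[0,0,0.3],0,0],[[0,0,0.18],0,0],[[0,0,0],0,0],[[0,0,0],0,1],[[0,0,0],0,1],[[0,0,0],0,1],[[0,0,0],0,1],[[0,0,0],0,1],[[0,0,0],0,1],[[0,0,0],0,1],[[0,0,0],0,1],[[0,0,0],0,1]]'

```text
t: 25.63
ee_pos: [368.3, -337.2, 14.3]
orientation: [0.001, 3.141, -0.001]
ft_force: [-0.2, -1.8, 1.1]
width: 36.9
grasp_force: 28.6
```

move_arm --steps '[[[0,0,-0.7],0,1],[[0,0,-0.9],0,1],[[0,0,-0.9],0,1],[[0,0,-0.9],0,1],[[0,0,-0.9],0,1],[[0,0,-0.9],0,1],[[0,0,0],0,1]]'

```text
t: 26.22
ee_pos: [369.8, -338.4, 147.7]
orientation: [0.0, 3.137, -0.007]
ft_force: [0.7, -0.0, -0.9]
width: 37.2
grasp_force: 28.7
```

move_arm --steps '[[[-0.27,0.896,0],0,1],[[-0.27,0.896,0],0,1],[[-0.27,0.896,0],0,1],[[-0.27,0.896,0],0,1],[[-0.27,0.896,0],0,1],[[-0.27,0.896,0],0,1],[[-0.27,0.896,0],0,1],[[-0.27,0.896,0],0,1],[[-0.27,0.896,0],0,1],[[-0.27,0.896,0],0,1],[[-0.27,0.896,0],0,1],[[-0.27,0.896,0],0,1],[[-0.27,0.896,0],0,1],[[-0.27,0.896,0],0,1],[[-0.27,0.896,0],0,1],[[-0.27,0.896,0],0,1],[[-0.27,0.896,0],0,1],[[-0.27,0.896,0],0,1],[[-0.27,0.896,0],0,1],[[-0.27,0.896,0],0,1]]'

```text
t: 27.88
ee_pos: [502.6, 112.1, 142.8]
orientation: [-0.0, -3.14, 0.001]
ft_force: [-0.8, -0.7, -0.8]
width: 37.0
grasp_force: 28.7
```

move_arm --steps '[[[-0.27,0.896,0],0,1],[[-0.27,0.896,0],0,1],[[-0.27,0.896,0],0,1],[[-0.27,0.896,0],0,1],[[-0.27,0.896,0],0,1],[[-0.27,0.896,0],0,1],[[-0.27,0.896,0],0,1],[[-0.27,0.896,0],0,1],[[-0.27,0.896,0],0,1],[[0,0,0],0,1],[[0,0,0],0,1],[[0,0,0],0,1]]'

```text
t: 28.88
ee_pos: [563.0, 311.8, 142.7]
orientation: [0.0, -3.139, 0.002]
ft_force: [0.3, 0.3, -1.1]
width: 37.2
grasp_force: 28.7
```

move_arm --steps '[[[0,0,0.6],0,1],[[0,0,0.8],0,1],[[0,0,0.8],0,1],[[0,0,0.8],0,1],[[0,0,0.7],0,1],[[0,0,0.5],0,1],[[0,0,0.3],0,1],[[0,0,0.2],0,1],[[0,0,0.12],0,1],[[0,0,0.06],0,1],[[0,0,0.06],0,1],[[0,0,0],0,1],[[0,0,0],0,1],[[0,0,0],0,1]]'

```text
t: 30.05
ee_pos: [564.4, 312.8, 21.2]
orientation: [0.0, 3.141, 0.001]
ft_force: [0.6, 0.1, -0.4]
width: 37.3
grasp_force: 28.7
```

move_arm --steps '[[[0,0,0.04],0,1],[[0,0,0.02],0,1],[[0,0,0],0,1],[[0,0,0],0,1]]'

```text
t: 30.38
ee_pos: [564.2, 312.7, 19.3]
orientation: [0.0, 3.141, 0.0]
ft_force: [-0.8, 0.2, -0.3]
width: 37.1
grasp_force: 28.7
```

move_arm --steps '[[[0,0,0.02],0,1],[[0,0,0],0,0.43],[[0,0,0],0,0.43],[[0,0,0],0,0.43],[[0,0,0],0,0.43],[[0,0,-0.4],0,0.43],[[0,0,-0.8],0,0.43],[[0,0,-0.8],0,0.43],[[0,0,-0.8],0,0.43],[[0,0,-0.8],0,0.43],[[0,0,-0.4],0,0.43]]'

```text
t: 31.3
ee_pos: [565.2, 313.3, 121.9]
orientation: [0.0, 3.138, 0.003]
ft_force: [0.6, 0.8, -1.0]
width: 50.4
grasp_force: 0.0
```

move_arm --steps '[[[0.1407,-0.891,0],0,0.43],[[0.1407,-0.891,0],0,0.43],[[0.1407,-0.891,0],0,0.43],[[0.1407,-0.891,0],0,0.43],[[0.1407,-0.891,0],0,0.43],[[0.1407,-0.891,0],0,0.43],[[0.1407,-0.891,0],0,0.43],[[0.1407,-0.891,0],0,0.43],[[0.1407,-0.891,0],0,0.43],[[0.1407,-0.891,0],0,0.43],[[0.1407,-0.891,0],0,0.43],[[0.1407,-0.891,0],0,0.43],[[0.1407,-0.891,0],0,0.43],[[0.1407,-0.891,0],0,0.43],[[0.1407,-0.891,0],0,0.43],[[0.1407,-0.891,0],0,0.43],[[0.1407,-0.891,0],0,0.43],[[0.1407,-0.891,0],0,0.43],[[0,0,0],0,0.43],[[0,0,0],0,0.43]]'

```text
t: 32.97
ee_pos: [500.5, -89.0, 118.8]
orientation: [0.004, 3.142, 0.0]
ft_force: [-0.3, -0.0, -0.8]
width: 50.2
grasp_force: 0.0
```

move_arm --steps '[[[0,0,0.7],0.88,0.43],[[0,0,0.7],0.88,0.43],[[0,0,0.7],0.88,0.43],[[0,0,0.7],0.88,0.43],[[0,0,0],0,0.43],[[0,0,0],0,0.43],[[0,0,0],0,0.43]]'

```text
t: 33.55
ee_pos: [501.2, -87.7, 49.3]
orientation: [0.476, 3.105, 0.0]
ft_force: [-1.0, 0.2, 0.2]
width: 49.9
grasp_force: 0.0
```

```bash
python3 - <<'E'
from h import *
o=ctrl.get_obs(); print(o['ee_pos'],o['orientation'],o['width'])
d=snap('side','side3.png'); a=d['image'][90:384,130:420,::-1]; cv2.imwrite('pics/side3c.png',cv2.resize(a,(580,588),interpolation=cv2.INTER_CUBIC))
E
```

```text
[501.1634218  -87.70144174  49.30732009] [4.76394514e-01 3.10471441e+00 8.65925503e-05] 49.93698418170814
```

View pics/side3c.png

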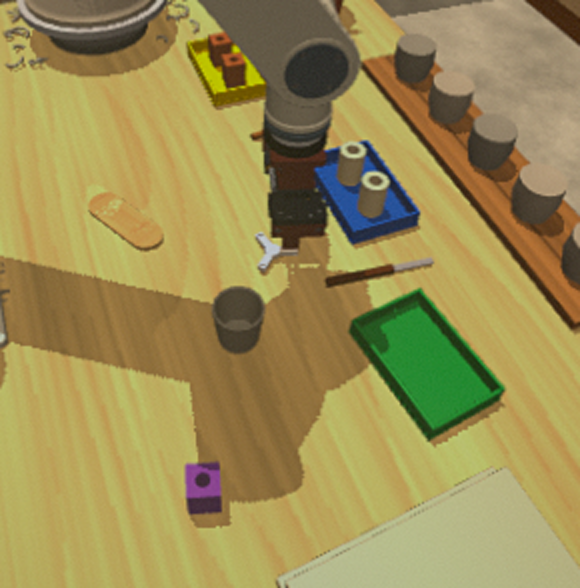

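move_arm --steps '[[[0,0,0.5],0,0.43],[[0,0,0.5],0,0.43],[[0,0,0.4],0,0.43],[[0,0,0.25],0,0.43],[[0,0,0.12],0,0.43],[[0,0,0.06],0,0.43],[[0,0,0],0,0.43],[[0,0,0],0,1],[[0,0,0],0,1],[[0,0,0],0,1],[[0,0,0],0,1],[[0,0,0],0,1],[[0,0,0],0,1],[[0,0,0],0,1],[[0,0,0],0,1]]'

```text
t: 34.85
ee_pos: [500.7, -88.3, 3.0]
orientation: [0.481, 3.104, -0.0]
ft_force: [-1.2, -0.5, 0.9]
width: 12.3
grasp_force: 30.0
```

move_arm --steps '[[[0,0,-0.8],0,1],[[0,0,-0.8],-0.88,1],[[0,0,-0.8],-0.88,1],[[0,0,-0.8],-0.88,1],[[0,0,0],-0.88,1],[[-0.4456,-0.896,0],0,1],[[-0.4456,-0.896,0],0,1],[[-0.4456,-0.896,0],0,1],[[-0.4456,-0.896,0],0,1],[[-0.4456,-0.896,0],0,1],[[-0.4456,-0.896,0],0,1],[[-0.4456,-0.896,0],0,1],[[-0.4456,-0.896,0],0,1],[[-0.4456,-0.896,0],0,1],[[-0.4456,-0.896,0],0,1],[[0,0,0],0,1],[[0,0,0],0,1]]'

```text
t: 36.27
ee_pos: [611.9, -313.1, 82.4]
orientation: [-0.003, -3.141, -0.0]
ft_force: [-0.9, 0.1, -0.7]
width: 11.9
grasp_force: 30.0
```

move_arm --steps '[[[0,0,0.6],0,1],[[0,0,0.6],0,1],[[0,0,0.6],0,1],[[0,0,0.5],0,1],[[0,0,0.3],0,1],[[0,0,0.2],0,1],[[0,0,0.1],0,1],[[0,0,0.06],0,1],[[0,0,0],0,1],[[0,0,0],0,1]]'

```text
t: 37.1
ee_pos: [612.4, -312.6, 9.5]
orientation: [0.0, 3.141, -0.001]
ft_force: [0.3, 0.9, -0.2]
width: 11.8
grasp_force: 30.0
```

move_arm --steps '[[[0,0,0.03],0,1],[[0,0,0.02],0,1],[[0,0,0],0,1],[[0,0,0],0,0.6],[[0,0,0],0,0.6],[[0,0,0],0,0.6],[[0,0,0],0,0.6],[[0,0,-0.3],0,0.6],[[0,0,-0.8],0,0.6],[[0,0,-0.8],0,0.6],[[0,0,-0.8],0,0.6],[[0,0,-0.8],0,0.6],[[0.5,0.5,-0.8],0,0.6],[[0.8,0.8,-0.5],0,0.6],[[0.8,0.8,0],0,0.6],[[0.8,0.8,0],0,0.6],[[0.8,0.8,0],0,0.6],[[0.8,0.8,0],0,0.6],[[0,0,0],0,0.6],[[0,0,0],0,0.6]]'

```text
t: 38.77
ee_pos: [499.0, -199.1, 128.4]
orientation: [-0.001, 3.141, -0.0]
ft_force: [0.3, -0.1, -0.8]
width: 35.5
grasp_force: 0.0
```

```bash
python3 - <<'E'
from h import *
d=snap('side'); a=d['image'][90:384,130:420,::-1]; cv2.imwrite('pics/side4c.png',cv2.resize(a,(580,588),interpolation=cv2.INTER_CUBIC))
E
```

```text
(no output)
```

View pics/side4c.png

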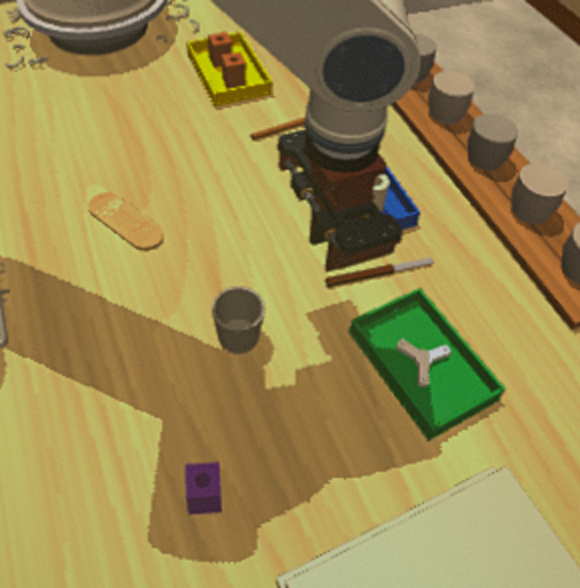

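The stilt lies flat in the green tray around (422,358). The squares stand in the yellow tray at (220,45) and (233,68), and the cup hasn't moved from (240,320).

```bash
python3 -c "
from workcell import ctrl; print(ctrl.close_job())"
```

```text
the job is handed in; nothing more can be done
None
```

I handed the job in at about 39 s: both round props stand in the blue tray, both square props in the yellow tray and the stilt lies flat in the green tray, as the camera pictures showed; the cup and the purple look-alike were left where they were.

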